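# Lock the roller of a die-cutting press with its lock pin

## Robot

A 6-joint arm with a two-finger parallel gripper is mounted at the origin on the work surface. World frame = base frame: x ahead of the robot, y to its left, z up, the work surface at z = 0. Lengths are in m, angles in rad, forces in N, time in s.
With the tool pointing down it reaches from about 0.25 to 0.725 m from the base axis. Payload 4 kg.
Tool frame: the origin (TCP) lies midway between the tips of the shut fingers; the grasp point (between the pads) lies 19 mm behind it; z points along the fingers, y is the line along which they close (so a half turn about z gives the same grasp; the last joint's range is limited). The gripper opens to 85 mm and grips with 20 to 120 N. Pads are 22 mm wide; open, the fingers measure 114 mm over their backs; the gripper's body (76 mm by 85 mm) begins 54 mm behind the grasp point. The pads swing forward as they close: fully open they stand 13 mm farther back than shut.
Start: joints at [1.209, 0.241, 0.005, 1.335, 0, 1.571], TCP at [0.177, 0.468, 0.231] pointing down, gripper open.
Joint ranges: [-2.72, 2.72], [-1.05, 1.87], [-1.09, 1.28], [-1.99, 2.15], [-1.42, 1.44], [-3.14, 3.14]. Speed limits (rad/s): [2.79, 2.79, 3.14, 3.14, 3.14, 3.14].

## Interface

Orientations are given as a unit quaternion [x, y, z, w].
In Python, from workcell import status, camera, get_calibration, ticket gives the robot as it stands.
- The arm moves only by the shell command python3 -m creep 'ROWS' [OPENING]. ROWS is JSON, a list of rows, each a list of 6 numbers: the shift along the world's x, y, z in cm, then the turn, a rotation vector about the world's x, y, z in degrees. A call has 1 to 8 rows; each row shifts and turns the commanded pose from where the row before left it; what a row does not reach is not made up. A row lasts 1/10 s, in which the tool goes at most 50 mm and 8.59 degrees, less where a joint would pass 70% of its speed; a pose out of reach is approached as far as the arm can. A call is refused whole if a number of a shift passes 5 or a number of a turn 8.59, either way. A call with a gripper value outside its range is refused whole. OPENING is the opening, from -1 (shut) to 1 (fully open), so that 0 is half open, set as the call begins (- or left out, the last holds). The fingers move at their own pace and stop on an object; the grip force is fixed at half the most. Time passes only in rows, so rows that do not move let the fingers close. It gives the time, the measured TCP pose, the force, the opening and the grip force at its end, in the units of the state.
- status.get_obs(): the state, without advancing time (a new reading comes with each control period).
- camera(name): name is "scene" or "top" or "wrist"; returns the picture (400x640x3 uint8, red, green, blue); there is no depth.
- get_calibration(name): a dict with "fx", "fy", "cx", "cy" (pixels), "k1" (the pictures are not rectified: a ray, as slopes to the right and down, at radius r is drawn at 1 + k1 r^2 times it, then the intrinsics apply), "rvec" (rotation vector, rad) and "tvec" (3), from world to camera coordinates, as OpenCV has them; the wrist camera has in their place "tool_from_camera" (4x4, takes a point from camera to tool coordinates, whose origin is the TCP and whose axes are the flange's). Camera axes: x right, y down, z forward; pixel columns grow to the right and rows downward; lengths in m; the calibration is good to about 2 mm. A picture is of the moment at which its call begins: read the wrist's pose just before it. get_calibration takes no time and is no camera call.
- ticket.job_done(): hands the job in; it is judged then, once.
The state is a dict: "clock": time; "joint_pos": joint angles; "joint_vel": joint speeds; "tau": joint torques, N m; "eef_pos": TCP position; "tool_rot": TCP orientation; "ft_force": force on the tool from outside, world axes, zero at the start; "ft_torque": the same for the moment, N m; "grip_width": finger opening in m; "grasp_force": force on a finger pad.
Only numpy, scipy, OpenCV 4.12 (cv2) and the standard library are available. Lean on these libraries where they do the work, as an engineer would, in place of code of your own. Each camera call takes 0.05 s, during which the arm holds its last target. There are 200 camera calls.

## Task

Lock the driven roller of the die-cutting press for a die change: take the lock pin from the tool rack and stand it loose in the bush on the press so that it rests on the roller shaft, then put the T-handle key fully into the recessed socket of the gearbox beside it and turn it slowly clockwise (seen from above) until the pin drops into the hidden cross-hole of the shaft. Take the key out again and hang it back in either hole of the rack, and press the pin right down until its head sits flat on the bush. Leave the ring boxes and the oil bottle standing where they are.

Things in the scene. Friction and masses are not known exactly. Their poses are not given: they have to be found in the camera images.
- pin: Steel lock pin hanging upright in one of the two rack holes, which one varies: round shank 12 mm in diameter and 110 mm long, its lowest 10 mm tapered to 8 mm; round black knurled head 38 mm in diameter and 32 mm tall. Origin: centre of the underside of the head (the shoulder); z up along the pin, the head from 0 to +32 mm, the tip at -110 mm. About 0.13 kg.
- key: T-handle square key hanging upright in the other rack hole: black crossbar 120 mm long (along the key's x), 20 mm thick (y), 24 mm tall, its flat underside resting on the rack; below its middle a square steel shank 100 mm long and 15 mm wide (flats facing the key's x and y axes), its last 8 mm tapering to 11.6 mm. Origin: centre of the underside of the crossbar; z up. About 0.25 kg.
- key_tip (a point): Centre of the lower end of the key's square shank, 100 mm below the key's origin.
- bush (a point): Centre of the mouth of the lock bush: upright 13.6 mm hole with a 5 mm chamfer in the 46 mm square steel pad on top of the press's bearing housing, 140 mm above the bench. Axes of the press: z up, y along the roller shaft, towards the rollers. A pin standing on the shaft has its shoulder 74 mm above this point; at home its shoulder sits on it.
- shaft_axis (a point): Hidden point on the horizontal roller shaft's axis, 60 mm below the bush. Shaft 48 mm thick, cross-hole 15 mm. The hole comes into line after 24 to 66 degrees of clockwise key turning (geared 1:1; play of the key in its socket on top). Turned slowly (0.3 rad/s) the pin then falls through by its own weight and the shaft turns no further.
- lower_bush (a point): Hidden lower bush under the shaft. A spring ball just inside stops the falling pin with its shoulder still 5 to 25 mm above the upper bush (up to 50 mm if the key is forced on and the pin binds; easing the key back frees it). Pressing the head straight down with 10 to 20 N takes the pin past the ball and home, where friction holds it.
- socket (a point): Centre of the mouth of the barring socket on top of the 54 mm square steel boss of the gearbox, 150 mm above the bench, 100 mm from the bush along -y of the press; axes of the press. First a round bore 24 mm wide, 15 mm deep, with a 4 mm chamfer, then the square. Fully seated, the key's tip is 38 mm below this point and its crossbar's underside 62 mm above it.
- square_mouth (a point): Mouth of the square socket, 15 mm down the bore, 16.6 mm wide. At the start its flats face the x and y axes of this point, so the key enters when its own x axis is within about 6 degrees of one of these axes, either way round. Turning takes about 0.2 Nm. This point does not turn with the socket.
- hole_a (a point): Centre of the right-hand hole (28 mm, through) in the top plate of the tool rack, at the plate's upper face, 120 mm above the bench. Plate 80 x 210 mm and 6 mm thick, on two end legs. z up, y along the row of holes.
- hole_b (a point): Centre of the left-hand hole of the rack, 100 mm from the first along the rack's y; otherwise the same.
- ringbox1: Bystander: open flocked ring box, round, 52 mm wide, 71 mm tall with its lid up. Origin: centre of the underside.
- ringbox2: Bystander: a second ring box of the same kind.
- oil: Bystander: white oil bottle, 48 mm in diameter, 130 mm tall. Origin: centre of the underside.
There are look-alikes about, which are no part of the job. There is more than one size of the part that bears hole_a; the job needs the smaller.

How it is judged:
On the way, in this order (a step that is already met when the one before it is completed fails the run):
1. the pin stands loose in the bush and rests on the shaft (horizontal distance between pin and bush below 0.006 m and z of pin in the frame of bush between 0.066 and 0.078 m and angle between pin's own z axis and vertical below 0.08 rad and contact force between the fingers and pin below 0.1 N), for 0.2 s.
2. the key is fully in the barring socket while the pin still stands on the shaft (horizontal distance between key_tip and socket below 0.004 m and z of key_tip in the frame of socket below -0.03 m and angle between key's own z axis and vertical below 0.12 rad and z of pin in the frame of bush above 0.06 m), for 0.1 s.
3. the pin has dropped into the cross-hole with the key in the socket (z of pin in the frame of bush below 0.055 m and horizontal distance between pin and bush below 0.006 m and horizontal distance between key_tip and socket below 0.005 m and z of key_tip in the frame of socket below -0.025 m), for 0.1 s.
4. the key hangs in the rack again, let go ((distance between key and hole_a below 0.01 m or distance between key and hole_b below 0.01 m) and angle between key's own z axis and vertical below 0.1 rad and contact force between the fingers and key below 0.1 N), for 0.2 s.
At the end, for the whole second after the job is handed in: The pin is home through the shaft: its shoulder within 3.5 mm of the bush's face and 4 mm of its centre, upright within 0.06 rad; the key hangs upright in a rack hole, its crossbar within 10 mm of the hole's centre; both at rest (z of pin in the frame of bush below 0.0035 m and horizontal distance between pin and bush below 0.004 m and angle between pin's own z axis and vertical below 0.06 rad and (distance between key and hole_a below 0.01 m or distance between key and hole_b below 0.01 m) and angle between key's own z axis and vertical below 0.1 rad and linear speed of each of pin, key below 0.02 m/s); the robot touches nothing.
It fails at once if a ring box is shifted by more than 20 mm or knocked over (distance of any of ringbox1, ringbox2 from where it was at the start of the episode above 0.02 m or angle between any of ringbox1, ringbox2's own z axis and vertical above 0.5 rad).
It fails at once if the oil bottle is shifted by more than 20 mm or knocked over (distance of oil from where it was at the start of the episode above 0.02 m or angle between oil's own z axis and vertical above 0.5 rad).
It also fails if it takes over 72 s, if anything falls off the work surface, if the arm or the gripper's body presses on something with over 40 N, if the wrist force passes 120 N, or if a joint passes its speed limit or range.

## Working session

There is one attempt and no reset: what is moved stays moved. The work goes in short steps, Python scripts to look and compute and a shell command to move; the robot and the scene stay as the last step left them, time stands still between calls to the robot, and variables do not carry over. Pictures are saved under pics/ and viewed, at most 10 in all, crops included, and the job is handed in when it is done.

```bash
ls; mkdir -p pics; python3 - <<'E'
from workcell import status,camera,get_calibration
import cv2
o=status.get_obs();print({k:o[k] for k in('clock','eef_pos','tool_rot','ft_force','grip_width')})
for n in('scene','top'):
    cv2.imwrite(f'pics/{n}0.png',camera(n)[:,:,::-1]);print(get_calibration(n))
print(get_calibration('wrist'))
E
```

```text
pics
{'clock': 0.0, 'eef_pos': array([0.17674967, 0.46702489, 0.23041057]), 'tool_rot': array([ 1.79916609e-01,  9.83681299e-01, -1.03902776e-03, -1.87893702e-04]), 'ft_force': array([ 0.12731434,  0.54363543, -0.01576871]), 'grip_width': 0.08517924253926812}
{'fx': 450.08486332970466, 'fy': 450.08486332970466, 'cx': 316.07060435406913, 'cy': 191.0711124536476, 'k1': -0.05395613130428339, 'rvec': array([ 0.75500094,  2.63017227, -1.06683603]), 'tvec': array([ 0.48420843, -0.04740345,  1.12120516])}
{'fx': 370.47456430471254, 'fy': 370.47456430471254, 'cx': 319.7644964211175, 'cy': 198.98771069949515, 'k1': -0.01633274833639287, 'rvec': array([ 2.17092612, -2.21245684,  0.07092388]), 'tvec': array([-0.12316092,  0.49189901,  0.89607481])}
{'fx': 357.7451002741796, 'fy': 357.7451002741796, 'cx': 320.32620071466135, 'cy': 202.17058890388458, 'k1': -0.08077679411881704, 'tool_from_camera': array([[ 4.54333429e-04, -9.61254085e-01, -2.75663524e-01,
         7.00733338e-02],
       [ 9.99999634e-01,  2.36766594e-04,  8.22525968e-04,
         3.48863110e-04],
       [-7.25388533e-04, -2.75663797e-01,  9.61253840e-01,
        -1.43378771e-01],
       [ 0.00000000e+00,  0.00000000e+00,  0.00000000e+00,
         1.00000000e+00]])}
```

View pics/top0.png

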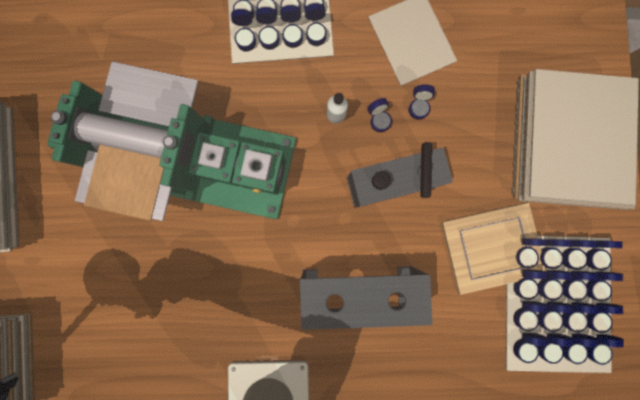

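View pics/scene0.png

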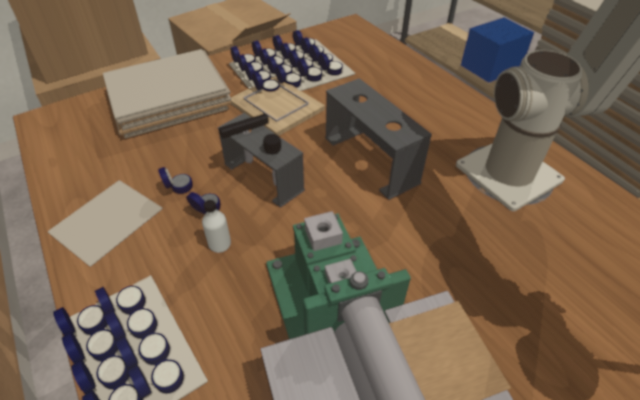

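The top picture shows the press with the bush at about (211,157) and the socket at about (257,166). The small rack holds the pin head at (381,180) and the key bar at (427,170). The empty larger rack, at (366,302), is the look-alike. In the scene view the pin is on the near end of the small rack.

```bash
cat > h.py <<'E'
import numpy as np,cv2
from scipy.spatial.transform import Rotation as R
from workcell import status,camera,get_calibration
def cam(n,obs=None):
    c=get_calibration(n)
    if n=='wrist':
        T=c['tool_from_camera'];Rt=R.from_quat(obs['tool_rot']).as_matrix()
        return c,Rt@T[:3,:3],Rt@T[:3,3]+obs['eef_pos']
    Rw=R.from_rotvec(c['rvec']).as_matrix();return c,Rw.T,-Rw.T@c['tvec']
def ray(n,px,obs=None):
    c,A,o=cam(n,obs)
    d=(np.array(px,float)-[c['cx'],c['cy']])/[c['fx'],c['fy']]
    s=d.copy()
    for _ in range(20): s=d/(1+c['k1']*(s@s))
    return o,A@np.array([s[0],s[1],1])
def at(n,px,z,obs=None):
    o,d=ray(n,px,obs);return o+d*(z-o[2])/d[2]
def proj(n,P,obs=None):
    c,A,o=cam(n,obs);p=A.T@(np.array(P,float)-o);s=p[:2]/p[2]
    s=s*(1+c['k1']*(s@s));return s*[c['fx'],c['fy']]+[c['cx'],c['cy']]
E
python3 - <<'E'
from h import *
i=cv2.imread('pics/top0.png')
cv2.imwrite('pics/topc.png',cv2.resize(i[85:225,180:460],None,fx=2.85,fy=2.85,interpolation=cv2.INTER_CUBIC))
for n,p,z in [('bush',(211,157),.14),('socket',(257,166),.15),('pin',(381,180),.152),('key',(427,170),.144),('oil',(338,103),.12),('rb1',(380,117),.03),('rb2',(421,103),.03)]:
    q=at('top',p,z);print(n,q.round(4),np.hypot(q[0],q[1]).round(3))
E
```

```text
bush [0.5762 0.099  0.14  ] 0.585
socket [ 0.5533 -0.001   0.15  ] 0.553
pin [ 0.5186 -0.2612  0.152 ] 0.581
key [ 0.539  -0.3612  0.144 ] 0.649
oil [ 0.6952 -0.1765  0.12  ] 0.717
rb1 [ 0.6876 -0.2843  0.03  ] 0.744
rb2 [ 0.7211 -0.3866  0.03  ] 0.818
```

View pics/topc.png

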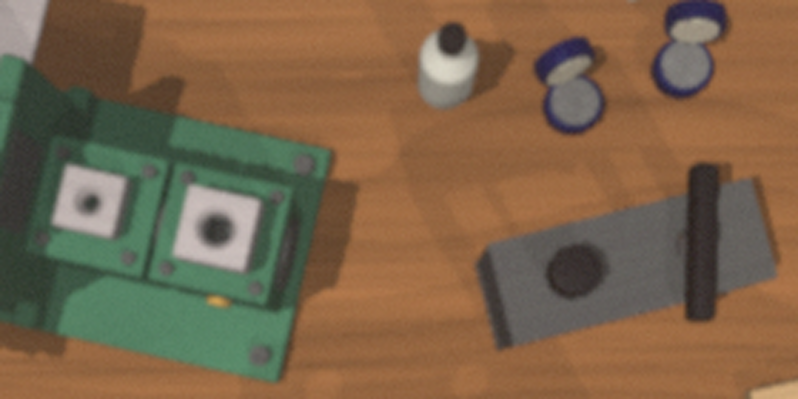

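The crop gives the bush pad centre at about crop (92,200), the boss at (217,227), the pin head at (575,270) and the key bar from (704,165) to (699,320). Pitches come out at about 102 mm for both pairs, so the heights and identities fit. Next I'll take a close look with the wrist camera over the press.

```bash
python3 -m creep '[[3,-2.9,1,0,0,0],[3.5,-3.4,1,0,0,0],[3.5,-3.4,1,0,0,0],[3.5,-3.4,0.9,0,0,0],[3.5,-3.4,0,0,0,0],[3.5,-3.4,0,0,0,0],[3.5,-3.4,0,0,0,0]]' 1; python3 -m creep '[[3.5,-3.4,0,0,0,0],[3.5,-3.4,0,0,0,0],[3.5,-3.4,0,0,0,0],[3.5,-3.4,0,0,0,0],[3.5,-3.4,0,0,0,0],[3.5,-3.4,0,0,0,0],[0,0,0,0,0,0]]'
python3 - <<'E'
from h import *
o=status.get_obs();i=camera('wrist')[:,:,::-1];np.save('o1.npy',o,allow_pickle=True);cv2.imwrite('pics/w1.png',i)
print(o['eef_pos'],o['joint_pos'],o['clock'])
for P in [(.576,.099,.14),(.553,-.001,.15)]: print(proj('wrist',P,o))
E
```

```text
clock: 0.8
eef_pos: [0.4179, 0.2329, 0.2701]
tool_rot: [0.18, 0.984, -0.0, -0.0]
ft_force: [0.2, 0.6, 0.3]
grip_width: 0.0852
grasp_force: 0.0
clock: 1.5
eef_pos: [0.6298, 0.0257, 0.2667]
tool_rot: [0.183, 0.983, -0.001, -0.001]
ft_force: [-1.0, 0.9, -0.9]
grip_width: 0.0854
grasp_force: 0.0
[0.62978507 0.0256872  0.26668118] [ 0.04154521  0.50810816  0.48741456  1.55300679 -0.00162106  0.40989868] 1.5
[387.31174381  91.80432757]
[246.1935825  112.54685397]
```

View pics/w1.png

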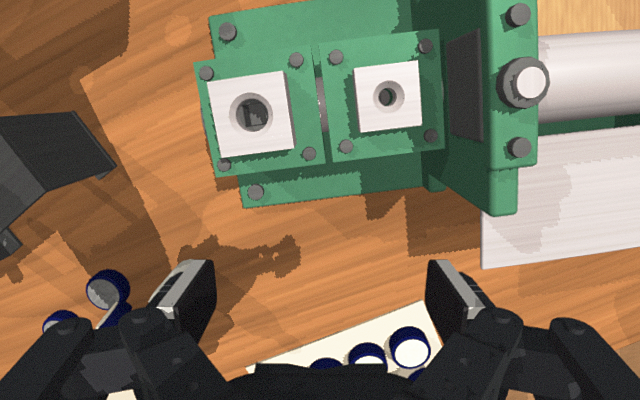

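The bush hole shows at about (388,97) and the socket bore at about (251,114), with the square visible inside. I'll enlarge both.

```bash
python3 - <<'E'
from h import *
i=cv2.imread('pics/w1.png')
a=cv2.resize(i[64:164,201:301],None,fx=4,fy=4,interpolation=cv2.INTER_CUBIC)
a=cv2.convertScaleAbs(a,alpha=1.0)
g=lambda x:np.uint8(255*(x/255.)**.6)
b=cv2.resize(i[47:147,338:438],None,fx=4,fy=4,interpolation=cv2.INTER_CUBIC)
cv2.imwrite('pics/w1c.png',np.hstack([g(a),g(b)]))
E
```

```text
(no output)
```

View pics/w1c.png

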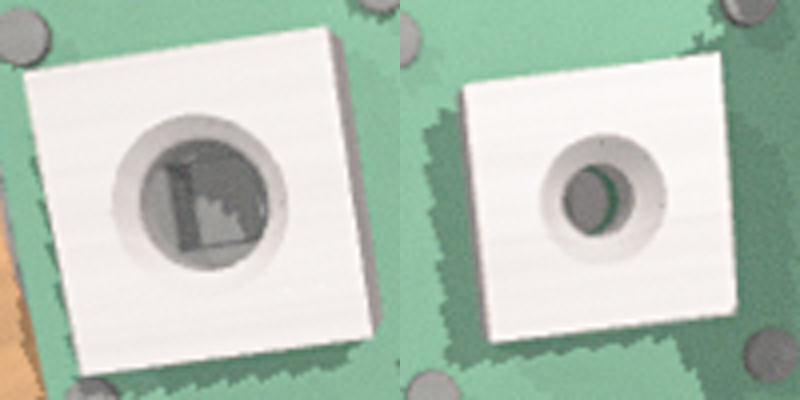

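The square's visible edges run parallel to the boss edges. I'll convert these to world coordinates and check the sizes and the yaw.

```bash
python3 - <<'E'
from h import *
o=np.load('o1.npy',allow_pickle=True).item()
f=lambda u,v,z,ox,oy:at('wrist',((u+.5)/4-.5+ox,(v+.5)/4-.5+oy),z,o)
S=[f(u,v,.15,201,64) for u,v in[(25,72),(330,27),(375,337),(80,375)]]
B=[f(u-400,v,.14,338,47) for u,v in[(463,87),(720,53),(737,315),(490,342)]]
for n,Q in(('S',S),('B',B)):
    print(n,np.mean(Q,0).round(4),[ (np.linalg.norm(Q[k-1]-Q[k])*1e3).round(1) for k in range(4)],[np.degrees(np.arctan2(*(Q[k]-Q[k-1])[1::-1])).round(1)%90 for k in range(4)])
s=f(200,200,.15,201,64);b=f(203.5,199.5,.14,338,47)
print('hole S',s,'B',b,np.linalg.norm((s-b)[:2]),np.degrees(np.arctan2(*(b-s)[1::-1]))-90)
q=f(182,252,.135,201,64)-f(262,240,.135,201,64);print('sq',np.degrees(np.arctan2(q[1],q[0]))%90)
q=f(165,165,.135,201,64)-f(182,252,.135,201,64);print('sq',np.degrees(np.arctan2(q[1],q[0]))%90)
E
```

```text
S [0.5559 0.0015 0.15  ] [np.float64(54.1), np.float64(54.3), np.float64(54.3), np.float64(54.9)] [np.float64(75.6), np.float64(76.2), np.float64(76.2), np.float64(76.0)]
B [0.5797 0.0986 0.14  ] [np.float64(45.8), np.float64(46.6), np.float64(46.9), np.float64(46.4)] [np.float64(76.4), np.float64(76.8), np.float64(76.3), np.float64(75.5)]
hole S [0.55485603 0.00165114 0.15      ] B [0.57946362 0.09875011 0.14      ] 0.10016857564819817 -14.220946436327694
sq 76.90149073012721
sq 77.46340493544574
```

```bash
python3 -m creep '[[-0.6,-4.2,0,0,0,0],[-0.6,-4.2,0,0,0,0],[-0.6,-4.2,0,0,0,0],[-0.6,-4.2,0,0,0,0],[-0.6,-4.2,0,0,0,0],[-0.6,-4.2,0,0,0,0],[-0.7,-4.2,0,0,0,0],[-0.7,-4.1,0,0,0,0]]'; python3 -m creep '[[0,0,0,0,0,0],[0,0,0,0,0,0]]'
python3 - <<'E'
from h import *
o=status.get_obs();i=camera('wrist')[:,:,::-1];np.save('o2.npy',o,allow_pickle=True);cv2.imwrite('pics/w2.png',i)
print(o['eef_pos'],o['joint_pos'],o['clock'])
for P in [(.522,-.261,.152),(.542,-.361,.144)]: print(proj('wrist',P,o))
E
```

```text
clock: 2.35
eef_pos: [0.5763, -0.3044, 0.2706]
tool_rot: [0.179, 0.984, 0.0, -0.0]
ft_force: [1.0, -0.5, -0.3]
grip_width: 0.0858
grasp_force: 0.0
clock: 2.55
eef_pos: [0.5764, -0.304, 0.2701]
tool_rot: [0.18, 0.984, 0.001, -0.0]
ft_force: [-0.9, 0.3, 0.0]
grip_width: 0.0851
grasp_force: 0.0
[ 0.57635737 -0.30404213  0.27007045] [-4.85764170e-01  5.57359489e-01  5.76855443e-01  1.59143639e+00
  7.31873694e-04 -1.22958740e-01] 2.55
[348.90332479 106.25611612]
[234.73060514 178.55967233]
```

View pics/w2.png

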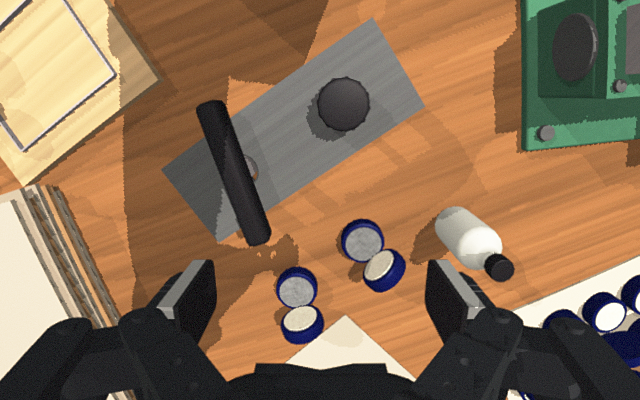

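The pin head is at about (343,104), the key bar runs from (210,103) to (258,243), and the plate corners are near (162,170), (374,17), (426,105) and (217,242). I'll fit them by threshold.

```bash
python3 - <<'E'
from h import *
o=np.load('o2.npy',allow_pickle=True).item()
i=cv2.imread('pics/w2.png');m=np.uint8(cv2.GaussianBlur(i,(5,5),0).max(2)<68)*255
m[255:]=0
n,l,st,ce=cv2.connectedComponentsWithStats(m)
for k in range(1,n):
    if st[k,4]>800 and st[k,0]<450:
        c=cv2.findContours(np.uint8(l==k),0,2)[0][0];r=cv2.minAreaRect(c);print(st[k],r,cv2.minEnclosingCircle(c))
        if 300<r[0][0]<400: print('pin',at('wrist',r[0],.152,o),at('wrist',r[0],.144,o))
        elif r[0][0]<300:
            p=at('wrist',r[0],.144,o);b=cv2.boxPoints(r);b=[at('wrist',x,.144,o) for x in b]
            print('key',p,at('wrist',r[0],.138,o));
            for q in range(4): d=b[q]-b[q-1];print(np.linalg.norm(d)*1e3,np.degrees(np.arctan2(d[1],d[0])))
C=[at('wrist',x,.12,o) for x in[(162,170),(374,17),(426,105),(217,242)]]
print('plate',np.mean(C,0),[np.linalg.norm(C[k]-C[k-1]) for k in range(4)],[np.degrees(np.arctan2(*(C[k]-C[k-1])[1::-1])).round(1)%90 for k in range(4)])
E
```

```text
[ 316   77   54   56 1384] ((342.1463623046875, 104.68294525146484), (51.5373420715332, 52.16203689575195), 51.34019470214844) ((341.26190185546875, 104.54762268066406), 27.952219009399414)
pin [ 0.51928492 -0.26512523  0.152     ] [ 0.51953634 -0.26470036  0.144     ]
[ 196  100   75  146 4290] ((234.0244140625, 172.1838836669922), (151.8564910888672, 30.480735778808594), 68.86017608642578) ((232.0, 173.0), 76.05928802490234)
key [ 0.53723385 -0.35944109  0.144     ] [ 0.53781639 -0.36123153  0.138     ]
117.89868418432785 176.38310421166636
23.07607947440519 88.37105312275308
116.4448457081411 -2.4322597093244087
25.571387696067543 -88.5032424394828
plate [ 0.52958207 -0.31228461  0.12      ] [np.float64(0.07750852059369616), np.float64(0.2107436272270649), np.float64(0.07872223627892348), np.float64(0.21221127724146027)] [np.float64(12.099999999999994), np.float64(13.299999999999997), np.float64(13.2), np.float64(12.900000000000006)]
```

Pin at about (0.5195,-0.265) and key at about (0.5375,-0.3605), bar at -2.5° to world x. The plate measures 78 x 211 mm with 13° yaw, and both tools fit its hole positions. I'll grasp the pin.

```bash
python3 -m creep '[[-2.8,1.9,-2,0,0,0],[-2.9,2,-2,0,0,0],[0,0,-3,0,0,0],[0,0,-3,0,0,0],[0,0,-2.5,0,0,0],[0,0,-2,0,0,0],[0,0,0,0,0,0],[0,0,0,0,0,0]]'; python3 -m creep '[[0,0,0,0,0,0],[0,0,0,0,0,0],[0,0,0,0,0,0],[0,0,0,0,0,0],[0,0,0,0,0,0]]' -1
```

```text
clock: 3.4
eef_pos: [0.5203, -0.2637, 0.1258]
tool_rot: [0.179, 0.984, 0.0, -0.0]
ft_force: [0.5, 0.1, 0.1]
grip_width: 0.0853
grasp_force: 0.0
clock: 3.9
eef_pos: [0.5207, -0.2657, 0.1266]
tool_rot: [0.18, 0.984, -0.0, 0.001]
ft_force: [-0.8, -0.1, 6.8]
grip_width: 0.0365
grasp_force: 60.1
```

```bash
python3 -m creep '[[0,0,2,0,0,0],[0,0,4,0,0,0],[0,0,4,0,0,0],[0,0,4,0,0,0],[0,0,3,0,0,0],[0,0,0,0,0,0]]'; python3 -m creep '[[0.7,4,0,0,0,0],[0.8,4.6,0,0,0,0],[0.8,4.8,0,0,0,0],[0.8,4.8,0,0,0,0],[0.8,4.8,0,0,0,0],[0.8,4.8,0,0,0,0],[0.7,4.5,0,0,0,0],[0.6,4.1,0,0,0,0]]';python3 -m creep '[[0,0,0,0,0,0],[0,0,0,0,0,0]]'
python3 - <<'E'
from h import *
o=status.get_obs();i=camera('wrist')[:,:,::-1];np.save('o3.npy',o,allow_pickle=True);cv2.imwrite('pics/w3.png',i)
print(o['eef_pos'],o['clock'])
for P in [(.5796,.0987,.14),o['eef_pos']+[-.0013,.0007,-.115],o['eef_pos']+[-.0013,.0007,-.005]]: print(proj('wrist',P,o))
E
```

```text
clock: 4.5
eef_pos: [0.5217, -0.2665, 0.3003]
tool_rot: [0.18, 0.984, -0.001, 0.004]
ft_force: [0.6, -0.2, -1.0]
grip_width: 0.0363
grasp_force: 60.2
clock: 5.3
eef_pos: [0.5793, 0.1007, 0.2932]
tool_rot: [0.18, 0.984, -0.001, -0.002]
ft_force: [0.5, -1.2, -1.4]
grip_width: 0.0361
grasp_force: 60.4
clock: 5.5
eef_pos: [0.5793, 0.0995, 0.2932]
tool_rot: [0.179, 0.984, -0.001, -0.002]
ft_force: [0.3, -0.2, -2.2]
grip_width: 0.0364
grasp_force: 60.5
[0.57925294 0.09953262 0.29315807] 5.5
[319.28179414 186.49445822]
[320.19757696 195.55622952]
[319.71258696 257.56565835]
```

View pics/w3.png

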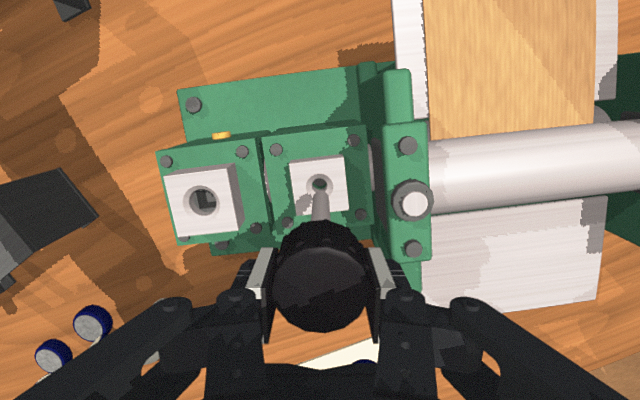

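The pin hangs between the fingers, with the shank tip near (320,192) and the bush hole at (320,185). I'll zoom in to check the lean.

```bash
python3 - <<'E'
from h import *
o=np.load('o3.npy',allow_pickle=True).item()
i=cv2.imread('pics/w3.png')[150:250,260:380]
cv2.imwrite('pics/w3c.png',cv2.resize(np.uint8(255*(i/255.)**.7),None,fx=5,fy=5,interpolation=cv2.INTER_CUBIC))
p=o['eef_pos']+[-.0013,.0007,-.0066]
for dz in(.032,0,-.05,-.1,-.11): print(dz,proj('wrist',p+[0,0,dz],o),(proj('wrist',p+[0,0,dz],o)-[260,150]+.5)*5-.5)
E
```

```text
0.032 [319.44440303 291.90399345] [299.22201516 711.51996726]
0 [319.72409642 256.09277971] [300.62048209 532.46389855]
-0.05 [320.00019918 220.77880782] [302.00099591 355.89403908]
-0.1 [320.17444356 198.51145022] [302.8722178  244.55725112]
-0.11 [320.20182573 195.0134893 ] [303.00912865 227.0674465 ]
```

View pics/w3c.png

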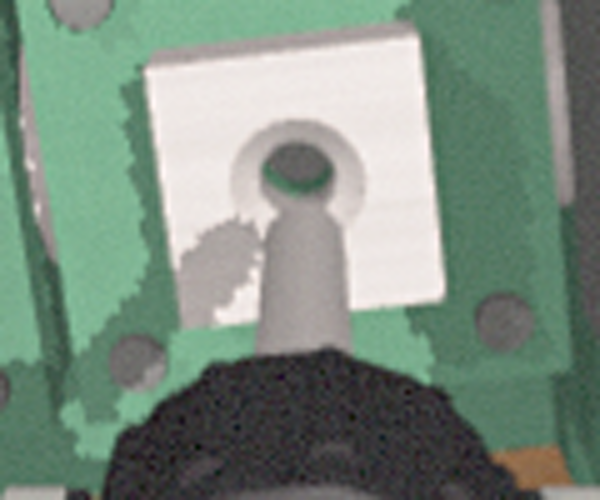

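Tip and bush mouth agree with prediction to about 1 mm, and the chamfer gives 5 mm. I'll lower it.

```bash
python3 -m creep '[[0.1,-0.1,-1.5,0,0,0],[0,0,-1.5,0,0,0],[0,0,-0.5,0,0,0],[0,0,-0.5,0,0,0],[0,0,-0.5,0,0,0],[0,0,-0.5,0,0,0]]'; python3 -m creep '[[0,0,-0.5,0,0,0],[0,0,-0.5,0,0,0],[0,0,-0.4,0,0,0],[0,0,-0.3,0,0,0],[0,0,0,0,0,0]]'
```

```text
clock: 6.15
eef_pos: [0.5813, 0.0972, 0.2455]
tool_rot: [0.18, 0.984, 0.0, 0.0]
ft_force: [0.1, 0.2, -0.6]
grip_width: 0.0364
grasp_force: 60.6
clock: 6.65
eef_pos: [0.5807, 0.0977, 0.2277]
tool_rot: [0.18, 0.984, -0.0, -0.0]
ft_force: [0.3, 0.7, -1.2]
grip_width: 0.036
grasp_force: 60.6
```

```bash
python3 -m creep '[[0,0,-0.3,0,0,0],[0,0,-0.2,0,0,0],[0,0,0,0,0,0]]'; python3 -m creep '[[0,0,-0.15,0,0,0],[0,0,0,0,0,0]]'
```

```text
clock: 6.95
eef_pos: [0.5808, 0.0976, 0.223]
tool_rot: [0.18, 0.984, -0.0, -0.0]
ft_force: [0.0, 0.3, -1.5]
grip_width: 0.0362
grasp_force: 60.6
clock: 7.15
eef_pos: [0.5809, 0.0976, 0.2217]
tool_rot: [0.18, 0.984, -0.0, -0.0]
ft_force: [-0.1, 0.1, -1.1]
grip_width: 0.0363
grasp_force: 60.6
```

```bash
python3 -m creep '[[0,0,0,0,0,0],[0,0,0,0,0,0],[0,0,0,0,0,0],[0,0,0,0,0,0]]' 0.6; python3 -m creep '[[0,0,1,0,0,0],[0,0,3,0,0,0],[0,0,4,0,0,0],[0,0,2,0,0,0],[0,0,0,0,0,0]]'
python3 - <<'E'
from h import *
o=status.get_obs();i=camera('wrist')[:,:,::-1];np.save('o4.npy',o,allow_pickle=True);cv2.imwrite('pics/w4.png',i)
print(o['eef_pos'],o['clock'])
for dz in(.246,.214,.14): print(proj('wrist',(.5796,.0987,dz),o),proj('wrist',(.5796,.1177,dz),o))
E
```

```text
clock: 7.55
eef_pos: [0.5811, 0.0977, 0.2221]
tool_rot: [0.18, 0.984, 0.0, 0.0]
ft_force: [-0.0, -0.1, -0.2]
grip_width: 0.0683
grasp_force: 0.0
clock: 8.05
eef_pos: [0.5826, 0.0979, 0.3269]
tool_rot: [0.18, 0.984, 0.002, 0.004]
ft_force: [0.8, 1.1, 0.8]
grip_width: 0.0678
grasp_force: 0.0
[0.58262444 0.09792491 0.32691405] 8.05
[318.40431728 205.16072838] [345.77792633 195.21475275]
[318.4007007 192.5673861] [342.57477481 183.70282176]
[318.3956863  172.28464515] [337.41878864 165.20978922]
```

View pics/w4.png

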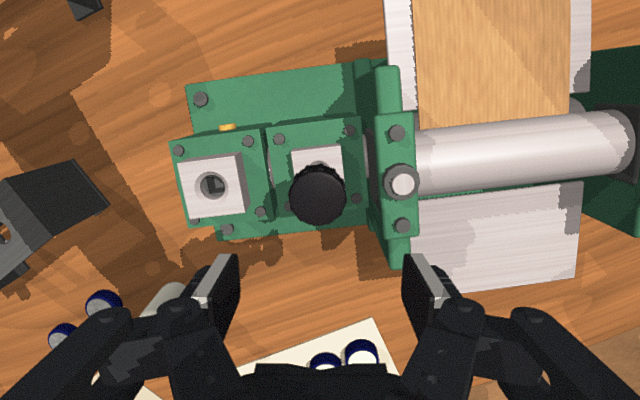

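The pin stands in the bush, head at about (318,196) with radius 28 px, so its height is right. It may lean slightly. I'll re-measure now the arm has settled.

```bash
python3 - <<'E'
from h import *
for _ in range(3):
    o=status.get_obs();i=camera('wrist')[:,:,::-1]
    m=np.uint8(cv2.GaussianBlur(i,(5,5),0).max(2)<60)*255;m[238:]=0;m[:130]=0;m[:,:270]=0;m[:,370:]=0
    n,l,st,ce=cv2.connectedComponentsWithStats(m);k=1+st[1:,4].argmax()
    c=cv2.findContours(np.uint8(l==k),0,2)[0][0]
    # model silhouette of upright pin head at shoulder .214
    th=np.linspace(0,2*np.pi,40)
    P=np.float32([proj('wrist',(.5796+.019*np.cos(t),.0987+.019*np.sin(t),z),o) for t in th for z in(.214,.246)])
    print(o['clock'],o['eef_pos'].round(4),'obs',cv2.boundingRect(c),'model',cv2.boundingRect(P))
E
```

```text
8.1 [0.5819 0.0978 0.3244] obs (288, 166, 60, 63) model (289, 169, 60, 66)
8.15 [0.5813 0.0977 0.3226] obs (289, 168, 60, 63) model (290, 170, 60, 68)
8.2 [0.5808 0.0976 0.3213] obs (289, 169, 61, 63) model (290, 172, 61, 67)
```

The silhouette matches an upright pin standing at 74 mm. Now the key: approach it and align.

```bash
python3 -m creep '[[0,-4,0,0,0,1.8],[0,-4.6,0,0,0,1.8],[0,-4.6,0,0,0,1.8],[0,-4.7,-0.5,0,0,1.8],[0,-4.7,-1,0,0,1.8],[0,-4.7,-1.3,0,0,1.8],[0,-4.7,-1.4,0,0,1.8],[0,-4.7,-1.4,0,0,1.8]]'; python3 -m creep '[[0,-4.7,-1.4,0,0,1.8],[0,-4.4,0,0,0,1.5],[0,0,0,0,0,0],[0,0,0,0,0,0],[0,0,0,0,0,0]]'
cat > fk.py <<'E'
from h import *
from scipy.optimize import minimize
def fit(i,o,x0,z0=.12,hsv=None):
    m=np.uint8(cv2.GaussianBlur(i,(5,5),0).max(2)<68)*255
    c0=proj('wrist',(x0[0],x0[1],z0+.012),o)
    n,l,st,ce=cv2.connectedComponentsWithStats(m);k=l[int(c0[1]),int(c0[0])];M=l==k
    if k==0: print('no blob');return
    def sil(x):
        A=R.from_euler('z',x[2],degrees=True).as_matrix()
        P=np.array([proj('wrist',A@[sx*.06,sy*.01,dz]+[x[0],x[1],z0],o) for sx in(-1,1) for sy in(-1,1) for dz in(0,.024)])
        h=cv2.convexHull(np.float32(P*16)).astype(int)
        s=np.zeros(M.shape,np.uint8);cv2.fillPoly(s,[h],1,cv2.LINE_8,4);return s>0
    cost=lambda x:(sil(x)^M).sum()
    r=minimize(cost,x0,method='Nelder-Mead',options=dict(initial_simplex=[x0,[x0[0]+.006,x0[1],x0[2]],[x0[0],x0[1]+.006,x0[2]],[x0[0],x0[1],x0[2]+4]]))
    print(r.x.round(4),r.fun,M.sum())
E
python3 - <<'E'
from fk import *
fit(cv2.imread('pics/w2.png'),np.load('o2.npy',allow_pickle=True).item(),[.5375,-.36,-2.5])
o=status.get_obs();i=camera('wrist')[:,:,::-1];cv2.imwrite('pics/w5.png',i);np.save('o5.npy',o,allow_pickle=True)
print(o['eef_pos'],o['tool_rot'],o['clock']);fit(i,o,[.5375,-.36,-2.5])
E
```

```text
clock: 9.05
eef_pos: [0.58, -0.2709, 0.2637]
tool_rot: [0.055, 0.999, 0.001, -0.001]
ft_force: [1.1, -0.3, 0.5]
grip_width: 0.0682
grasp_force: 0.0
clock: 9.55
eef_pos: [0.5808, -0.3594, 0.251]
tool_rot: [0.026, 1.0, 0.001, -0.001]
ft_force: [0.8, 0.7, -0.1]
grip_width: 0.0683
grasp_force: 0.0
[ 0.5408 -0.3631 -5.3909] 826.0 4290
[ 0.58078713 -0.35935479  0.25101448] [ 2.61469742e-02  9.99657642e-01  6.44178385e-04 -7.21088935e-04] 9.55
[ 0.5417 -0.3634 -3.6874] 1168.0 3928
```

```bash
sed -i 's/def fit(i,o,x0,z0=.12,hsv=None)/def fit(i,o,x0,z0=.12,T=68)/; s/<68/<T/' fk.py; python3 - <<'E'
from fk import *
a=cv2.imread('pics/w5.png');o=np.load('o5.npy',allow_pickle=True).item()
for T in(55,62,75,82): fit(a,o,[.539,-.361,-3],T=T)
b=cv2.imread('pics/w2.png');o2=np.load('o2.npy',allow_pickle=True).item()
for T in(62,75,82): fit(b,o2,[.539,-.361,-3],T=T)
g=cv2.GaussianBlur(a,(5,5),0).max(2);c=proj('wrist',(.54,-.362,.132),o).astype(int);print(c,g[c[1],c[0]-50:c[0]+50:3],g[c[1]-100:c[1]+100:6,c[0]])
E
```

```text
no blob
[ 0.5417 -0.3628 -3.754 ] 1562.0 3432
[ 0.5415 -0.3631 -3.9696] 820.0 4362Traceback (most recent call last):
  File "<stdin>", line 3, in <module>
  File "fk.py", line 14, in fit
    r=minimize(cost,x0,method='Nelder-Mead',options=dict(initial_simplex=[x0,[x0[0]+.006,x0[1],x0[2]],[x0[0],x0[1]+.006,x0[2]],[x0[0],x0[1],x0[2]+4]]))
    res = _minimize_neldermead(fun, x0, args, callback, bounds=bounds,
                               **options)
    fsim[j] = func(sim[j])
              ~~~~^^^^^^^^
    fx = function(np.copy(x), *(wrapper_args + args))
  File "fk.py", line 13, in <lambda>
    cost=lambda x:(sil(x)^M).sum()
                   ~~~^^^
  File "fk.py", line 10, in sil
    P=np.array([proj('wrist',A@[sx*.06,sy*.01,dz]+[x[0],x[1],z0],o) for sx in(-1,1) for sy in(-1,1) for dz in(0,.024)])
                ~~~~^^^^^^^^^^^^^^^^^^^^^^^^^^^^^^^^^^^^^^^^^^^^^^^
  File "h.py", line 19, in proj
    c,A,o=cam(n,obs);p=A.T@(np.array(P,float)-o);s=p[:2]/p[2]
          ~~~^^^^^^^
  File "h.py", line 5, in cam
    c=get_calibration(n)
ValueError: time passes only in moves, steps and waits
```

```bash
sed -i 's/^def cam(n,obs=None):/from functools import cache\nget_calibration=cache(get_calibration)\ndef cam(n,obs=None):/' h.py
python3 -m creep '[[-2,-0.2,-2,0,0,-1],[-2,-0.2,-3,0,0,0],[0,0,-3,0,0,0],[0,0,-2.8,0,0,0],[0,0,-1.5,0,0,0],[0,0,-0.5,0,0,0],[0,0,0,0,0,0]]'; python3 -m creep '[[0,0,0,0,0,0],[0,0,0,0,0,0],[0,0,0,0,0,0],[0,0,0,0,0,0],[0,0,0,0,0,0],[0,0,0,0,0,0]]' -1
```

```text
clock: 10.3
eef_pos: [0.5412, -0.363, 0.1238]
tool_rot: [0.034, 0.999, 0.0, -0.0]
ft_force: [-0.7, 0.3, -0.3]
grip_width: 0.0681
grasp_force: 0.0
clock: 10.9
eef_pos: [0.5416, -0.3646, 0.1252]
tool_rot: [0.035, 0.999, -0.0, 0.001]
ft_force: [0.0, 1.1, 6.1]
grip_width: 0.0187
grasp_force: 61.0
```

```bash
python3 -m creep '[[0,0,2,0,0,0],[0,0,4,0,0,0],[0,0,4,0,0,0],[0,0,4,0,0,0],[0,0,1.5,0,0,0],[0,0,0,0,0,0]]'; python3 -m creep '[[0.2,4,0,0,0,-1],[0.2,4.8,0,0,0,-1.3],[0.2,4.8,0,0,0,-1.3],[0.2,4.8,0,0,0,-1.3],[0.2,4.8,0,0,0,-1.3],[0.2,4.8,0,0,0,-1.3],[0.2,4.5,0,0,0,-1.3],[0,4.1,0,0,0,-1]]'; python3 -m creep '[[0,0,0,0,0,0],[0,0,0,0,0,0],[0,0,0,0,0,0]]'
python3 - <<'E'
from h import *
o=status.get_obs();i=camera('wrist')[:,:,::-1];np.save('o6.npy',o,allow_pickle=True)
print(o['eef_pos'],np.degrees(R.from_quat(o['tool_rot']).as_euler('zyx')),o['clock'])
a=np.uint8(255*(i[90:290,220:420]/255.)**.6)
cv2.imwrite('pics/w6.png',cv2.resize(a,None,fx=3,fy=3,interpolation=cv2.INTER_CUBIC))
f=lambda P:(proj('wrist',P,o)-[220,90]+.5)*3-.5
e=o['eef_pos'];Rm=R.from_quat(o['tool_rot']).as_matrix()
print('sock',f((.5553,.0016,.15)),f((.5553,.0016,.135)))
for z in(-.005,-.08,-.097,-.105): print(z,f(e+[0,0,z]))
for sx in(-1,1):
  for sy in(-1,1):
    print('tipcorner',f(e+[0,0,-.105]+Rm@[sx*.0058,sy*.0058,0]),'taper',f(e+[0,0,-.097]+Rm@[sx*.0075,sy*.0075,0]), 'bar',f(e+[0,0,-.005]+Rm@[sx*.06,sy*.01,0]))
E
```

```text
clock: 11.5
eef_pos: [0.5419, -0.3652, 0.2815]
tool_rot: [0.035, 0.999, -0.001, 0.002]
ft_force: [0.3, 0.4, -2.4]
grip_width: 0.0187
grasp_force: 60.2
clock: 12.3
eef_pos: [0.5536, 0.0037, 0.2759]
tool_rot: [0.121, 0.993, -0.0, -0.002]
ft_force: [0.7, 0.6, -3.1]
grip_width: 0.0185
grasp_force: 60.2
clock: 12.6
eef_pos: [0.5543, 0.0009, 0.2772]
tool_rot: [0.121, 0.993, -0.0, -0.001]
ft_force: [-0.0, -0.5, -2.5]
grip_width: 0.0184
grasp_force: 60.3
[0.55430136 0.00089757 0.27718263] [-1.66135651e+02 -1.68376705e-01  1.79970371e+02] 12.6
sock [303.84108375 313.78514247] [303.77837235 300.00320418]
-0.005 [298.67389662 512.20030959]
-0.08 [299.86836332 364.70491457]
-0.097 [300.04435397 343.0335012 ]
-0.105 [300.11949985 333.7847361 ]
tipcorner [276.15583465 356.8370961 ] taper [268.17368982 373.61608929] bar [239.82886049 833.94338862]
tipcorner [324.08391173 356.84869413] taper [331.91732482 373.63103945] bar [357.90302173 833.95725465]
tipcorner [275.85667623 310.43388539] taper [267.63880202 311.92262185] bar [224.99385924 107.70539751]
tipcorner [324.38106783 310.44667362] taper [332.44675402 311.93963904] bar [372.01621469 107.74977578]
```

View pics/w6.png

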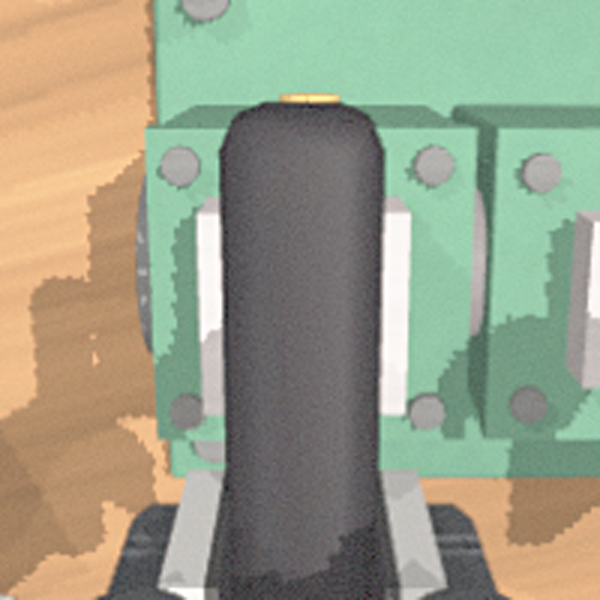

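The bar is parallel to the boss sides and its centre (about 302) lies within 1 mm of the boss centre (304). I'll apply a small shift and lower.

```bash
python3 -m creep '[[0.2,0.06,-0.7,0,0,0],[0,0,-0.7,0,0,0],[0,0,-0.7,0,0,0],[0,0,-0.6,0,0,0],[0,0,-0.5,0,0,0],[0,0,0,0,0,0]]'; python3 -m creep '[[0,0,-0.3,0,0,0],[0,0,-0.3,0,0,0],[0,0,-0.3,0,0,0],[0,0,0,0,0,0]]'
```

```text
clock: 13.25
eef_pos: [0.5564, 0.0022, 0.2457]
tool_rot: [0.12, 0.993, -0.0, -0.001]
ft_force: [-0.0, -0.1, -2.6]
grip_width: 0.0188
grasp_force: 60.3
clock: 13.65
eef_pos: [0.5567, 0.0023, 0.2373]
tool_rot: [0.12, 0.993, -0.0, -0.0]
ft_force: [-0.3, 0.1, -1.6]
grip_width: 0.0183
grasp_force: 60.2
```

```bash
python3 -m creep '[[0,0,-0.3,0,0,0],[0,0,-0.3,0,0,0],[0,0,0,0,0,0]]'; python3 -m creep '[[0,0,-0.3,0,0,0],[0,0,-0.3,0,0,0],[0,0,-0.3,0,0,0],[0,0,0,0,0,0]]'
```

```text
clock: 13.95
eef_pos: [0.5568, 0.0017, 0.2314]
tool_rot: [0.121, 0.993, -0.001, -0.0]
ft_force: [-0.1, -1.7, -2.2]
grip_width: 0.0189
grasp_force: 60.1
clock: 14.35
eef_pos: [0.5567, 0.0019, 0.2221]
tool_rot: [0.121, 0.993, -0.0, -0.0]
ft_force: [0.7, -3.0, -3.7]
grip_width: 0.0187
grasp_force: 60.0
```

```bash
python3 -m creep '[[0,-0.05,-0.3,0,0,0],[0,0,-0.2,0,0,0],[0,0,0,0,0,0]]'; python3 -m creep '[[0,0,-0.2,0,0,0],[0,0,0,0,0,0]]'
```

```text
clock: 14.65
eef_pos: [0.5568, 0.0017, 0.2173]
tool_rot: [0.12, 0.993, -0.0, -0.0]
ft_force: [-0.5, -3.8, -4.6]
grip_width: 0.0184
grasp_force: 60.1
clock: 14.85
eef_pos: [0.5572, 0.0016, 0.217]
tool_rot: [0.12, 0.993, -0.0, 0.001]
ft_force: [-1.8, -3.0, 3.2]
grip_width: 0.0189
grasp_force: 61.2
```

Key bottomed at TCP z 0.217, which is the expected seating height. I'll turn slowly now.

```bash
cat > t.py <<'E'
from h import *
o=status.get_obs();print('TORQ',o['ft_torque'].round(2),'yaw',np.degrees(R.from_quat(o['tool_rot']).as_euler('zyx'))[0].round(1),o['joint_pos'][5].round(2))
E
python3 t.py
python3 -m creep '[[-0.02,0,0,0,0,-1.7],[0,-0.03,0,0,0,-1.7],[0,0,0,0,0,-1.7],[0,0,0,0,0,-1.7],[0,0,0,0,0,-1.7],[0,0,0,0,0,-1.7],[0,0,0,0,0,-1.7]]'; python3 t.py
python3 -m creep '[[-0.02,0,0,0,0,-1.7],[0,-0.03,0,0,0,-1.7],[0,0,0,0,0,-1.7],[0,0,0,0,0,-1.7],[0,0,0,0,0,-1.7],[0,0,0,0,0,-1.7],[0,0,0,0,0,-1.7]]'; python3 t.py
```

```text
TORQ [-0.86  0.59  0.02] yaw -166.2 0.24
clock: 15.55
eef_pos: [0.557, 0.0009, 0.217]
tool_rot: [0.224, 0.975, -0.0, 0.001]
ft_force: [-3.0, -4.5, 5.7]
grip_width: 0.0187
grasp_force: 61.4
TORQ [-1.29  0.72  0.14] yaw -154.2 0.45
clock: 16.25
eef_pos: [0.5568, 0.0007, 0.217]
tool_rot: [0.323, 0.946, -0.0, 0.001]
ft_force: [-2.5, -3.7, 5.9]
grip_width: 0.0187
grasp_force: 61.4
TORQ [-1.23  0.74  0.13] yaw -142.3 0.66
```

```bash
python3 -m creep '[[0,-0.03,0,0,0,-1.7],[0,0,0,0,0,-1.7],[0,0,0,0,0,-1.7],[0,0,0,0,0,-1.7]]'|grep -E 'pos|ft'; python3 t.py
python3 -m creep '[[-0.02,-0.03,0,0,0,-1.7],[0,0,0,0,0,-1.7],[0,0,0,0,0,-1.7],[0,0,0,0,0,-1.7]]'|grep -E 'pos|ft'; python3 t.py
```

```text
eef_pos: [0.5568, 0.0005, 0.2171]
ft_force: [-2.6, -3.2, 6.2]
TORQ [-1.13  0.8   0.2 ] yaw -135.5 0.78
eef_pos: [0.5566, 0.0003, 0.2171]
ft_force: [-2.1, -2.7, 5.8]
TORQ [-0.98  0.81  0.14] yaw -128.7 0.9
```

```bash
python3 -m creep '[[-0.02,-0.03,0,0,0,-1.7],[0,0,0,0,0,-1.7],[0,0,0,0,0,-1.7]]'|grep -E 'pos|ft'; python3 t.py
```

```text
eef_pos: [0.5565, 0.0002, 0.2171]
ft_force: [-1.6, -3.2, 5.8]
TORQ [-0.86  0.69  0.17] yaw -123.6 0.99
```

```bash
python3 -m creep '[[-0.02,-0.03,0,0,0,-1.7],[0,0,0,0,0,-1.7],[0,0,0,0,0,-1.7]]'|grep -E 'pos|ft'; python3 t.py;  python3 -m creep '[[-0.02,-0.03,0,0,0,-1.7],[0,0,0,0,0,-1.7],[0,0,0,0,0,-1.7]]'|grep -E 'pos|ft'; python3 t.py
```

```text
eef_pos: [0.5564, 0.0001, 0.2171]
ft_force: [-2.0, -2.5, 4.8]
TORQ [-0.79  0.63  0.14] yaw -118.5 1.07
eef_pos: [0.5562, -0.0, 0.2171]
ft_force: [-2.5, -2.3, 5.2]
TORQ [-0.62  0.62  0.14] yaw -113.4 1.16
```

```bash
python3 -m creep '[[-0.02,-0.03,0,0,0,-1.7],[0,0,0,0,0,-1.7],[0,0,0,0,0,-1.7]]'|grep -E 'pos|ft'; python3 t.py;  python3 -m creep '[[-0.02,-0.03,0,0,0,-1.7],[0,0,0,0,0,-1.7],[0,0,0,0,0,-1.7]]'|grep -E 'pos|ft'; python3 t.py
```

```text
eef_pos: [0.5561, -0.0002, 0.2171]
ft_force: [-1.9, -1.6, 5.7]
TORQ [-0.54  0.54  0.3 ] yaw -108.3 1.25
eef_pos: [0.556, -0.0002, 0.2171]
ft_force: [-1.3, -1.3, 6.4]
TORQ [-0.47  0.5   0.86] yaw -103.3 1.34
```

Torque climbed to 0.86 Nm at 63°, so the shaft has stopped. I'll ease back and check the pin height by its silhouette.

```bash
python3 -m creep '[[0,0,0,0,0,1.7],[0,0,0,0,0,1.7],[0,0,0,0,0,1],[0,0,0,0,0,0],[0,0,0,0,0,0]]'|grep -E 'clock|pos|ft'; python3 t.py
cat > pc.py <<'E'
from h import *
o=status.get_obs();i=camera('wrist')[:,:,::-1];cv2.imwrite('pics/w7.png',i)
b=np.array((.5796,.0987,.14));th=np.linspace(0,2*np.pi,40)
m=cv2.GaussianBlur(i,(5,5),0).max(2)<60
for s in(.074,.05,.04,.03,.02,.01,.005,0):
    P=np.float32([proj('wrist',b+[.019*np.cos(t),.019*np.sin(t),s+z],o) for t in th for z in(0,.032)])
    M=np.zeros(m.shape,np.uint8);cv2.fillConvexPoly(M,cv2.convexHull(P).astype(int),1)
    Rg=cv2.dilate(M,np.ones((15,15)))-M
    print(s,cv2.boundingRect(P),'in',m[M>0].mean().round(2),'ring',m[Rg>0].mean().round(2))
E
python3 pc.py
```

```text
clock: 19.05
eef_pos: [0.556, -0.0003, 0.2171]
ft_force: [-2.3, -1.4, 5.7]
TORQ [-0.4   0.39  0.01] yaw -107.6 1.26
0.074 (406, -21, 144, 130) in 0.24 ring 0.06
0.05 (393, 0, 118, 108) in 0.23 ring 0.25
0.04 (389, 7, 110, 100) in 0.19 ring 0.35
0.03 (385, 13, 103, 94) in 0.18 ring 0.28
0.02 (382, 18, 96, 88) in 0.23 ring 0.11
0.01 (379, 22, 90, 84) in 0.28 ring 0.05
0.005 (377, 25, 88, 81) in 0.31 ring 0.03
0 (376, 27, 85, 79) in 0.33 ring 0.01
```

```bash
python3 - <<'E'
import cv2,numpy as np
i=cv2.imread('pics/w7.png');p=cv2.resize(i[0:130,350:570].max(2),(28,13),interpolation=cv2.INTER_AREA)
for r in p: print(' '.join(f'{v:3d}' for v in r))
s=i[0:130,350:570].astype(int);s=(s.max(2)-s.min(2)).astype(np.uint8);s=cv2.resize(s,(28,13),interpolation=cv2.INTER_AREA);print()
for r in s: print(' '.join(f'{v:3d}' for v in r))
E
```

```text
113 176 185 168 115 101 109 112 112 110  92  70  62  58  57  57  56  56  56  56  56  56  61  70  71  74 100 144
161 181 184 184 163 118 156 112 109 106 106 108  86  66  62  57  56  57  56  56  56  56  56  56  65  70  72  83
182 181 184 182 163 209 250 206  94  85  91  98 105 105  80  64  56  53  57  57  57  61  65  69  72  73  72  71
182 181 181 178 203 202  93  86  85  78  71  68  89  98  98  89  68  57  55  59  69  72  73  73  72  73  73  72
181 179 177 188 181  88  93  89  82  75  70  65  62  91  96  94  94  84  64  60  61  68  73  73  73  73  73  73
178 177 177 188  45  89  88  83  78  71  66  63  59 101  96  70  73  94  86  61  60  61  70  73  73  73  73  73
177 174 228 122  55  83  80  76  73  68  64  61  57 101 104  77  82  92  63  60  60  61  62  72  73  73  73  73
175 211 247  81  42  75  72  69  67  64  62  58  54  79  97  94  94  67  61  61  61  64  70  79  85  90  94  97
170 239 247 135  33  57  67  64  62  60  58  55  63 151 154 127  91  71  64  80  92  98 115 117 117 119 120 128
143 118 178 181 110  30  48  56  57  54  50  81 150 158 165 125  96  97  92  94 101 113 117 
[... 1112 characters left out ...]
  23  24  28  29  29  28  28
 67  22   8   7   4   4   4   3   4   4   4   4   4  25  37  36  36  26  23  23  24  24  30  37  40  44  47  50
 42   9   8  10   5   3   4   4   4   4   4   5  12  58  60  50  35  28  25  31  36  46  68  69  69  70  70  75
 55  31  16  13   9   5   4   3   4   3   4  23  58  61  64  49  37  38  40  49  53  66  69  69  70  71  74  78
 64  51  42  30  16  11   9   8   8  10  28  60  61  63  53  37  37  42  68  69  67  67  69  69  70  76  77  82
 68  67  65  44  41  30  15  13  13  18  54  61  63  57  37  37  39  68  69  68  67  69  69  71  77  77  78  82
 66  68  68  54  42  42  42  30  23  45  65  65  59  38  37  38  61  85 105  77  68  69  70  72  70  67  72  73
```

The head silhouette now spans about (378–453, 25–105). That matches a shoulder within roughly 5–10 mm of the bush, so the pin has dropped. Key out.

```bash
python3 -m creep '[[0,0,0.4,0,0,0],[0,0,0.5,0,0,0],[0,0,0.7,0,0,0],[0,0,0.8,0,0,0],[0,0,1,0,0,0],[0,0,1,0,0,0],[0,0,1.2,0,0,0],[0,0,1.5,0,0,0]]'; python3 t.py
```

```text
clock: 19.9
eef_pos: [0.5551, -0.0008, 0.2882]
tool_rot: [0.59, 0.807, 0.0, 0.0]
ft_force: [-0.1, 1.0, -3.5]
grip_width: 0.0187
grasp_force: 61.7
TORQ [-0.04  0.05 -0.  ] yaw -107.7 1.26
```

```bash
python3 -m creep '[[-0.1,-3,0,0,0,6],[-0.2,-4,0,0,0,7.5],[-0.2,-4.2,0,0,0,7.5],[-0.2,-4.3,0,0,0,7.5],[-0.2,-4.3,0,0,0,7.5],[-0.2,-4.3,0,0,0,7.5],[-0.1,-4.2,0,0,0,7.5],[-0.1,-4,0,0,0,7.5]]'; python3 -m creep '[[0,-3,0,0,0,7],[0,-0.8,0,0,0,2.8],[0,0,0,0,0,0],[0,0,0,0,0,0]]'; python3 t.py
```

```text
clock: 20.7
eef_pos: [0.5421, -0.3258, 0.2883]
tool_rot: [0.118, 0.993, -0.0, 0.001]
ft_force: [0.3, 0.7, -3.0]
grip_width: 0.0188
grasp_force: 61.7
clock: 21.1
eef_pos: [0.5424, -0.3616, 0.2874]
tool_rot: [0.036, 0.999, 0.0, 0.0]
ft_force: [-0.2, 0.1, -3.3]
grip_width: 0.0184
grasp_force: 61.8
TORQ [-0.02 -0.01 -0.03] yaw -175.9 -0.52
```

```bash
python3 -m creep '[[0,0,-2,0,0,0],[0,0,-2.5,0,0,0],[0,0,-1,0,0,0],[0,0,-1,0,0,0],[0,0,-1,0,0,0],[0,0,-1,0,0,0],[0,0,0,0,0,0]]'; python3 -m creep '[[0,0,-1.5,0,0,0],[0,0,-2,0,0,0],[0,0,-1.8,0,0,0],[0,0,-1,0,0,0],[0,0,-0.5,0,0,0],[0,0,-0.3,0,0,0],[0,0,0,0,0,0]]'
```

```text
clock: 21.8
eef_pos: [0.5418, -0.3615, 0.2003]
tool_rot: [0.035, 0.999, 0.001, -0.001]
ft_force: [-1.2, -0.9, -2.4]
grip_width: 0.0187
grasp_force: 61.7
clock: 22.5
eef_pos: [0.5427, -0.3622, 0.1313]
tool_rot: [0.035, 0.999, -0.0, 0.0]
ft_force: [0.1, -0.2, -2.3]
grip_width: 0.0183
grasp_force: 61.8
```

```bash
python3 -m creep '[[0,0,-0.2,0,0,0],[0,0,-0.2,0,0,0],[0,0,0,0,0,0]]'; python3 -m creep '[[0,0,0,0,0,0],[0,0,0,0,0,0],[0,0,0,0,0,0],[0,0,0,0,0,0],[0,0,0,0,0,0]]' 0.6;  python3 -m creep '[[0,0,1,0,0,0],[0,0,3,0,0,0],[0,0,4,0,0,0],[2,0,4,0,0,0],[2,0,2,0,0,0],[0,0,0,0,0,0],[0,0,0,0,0,0]]'
python3 - <<'E'
from fk import *
o=status.get_obs();i=camera('wrist')[:,:,::-1]
print(o['clock'],o['eef_pos']);fit(i,o,[.541,-.362,-4],T=75)
E
```

```text
clock: 22.8
eef_pos: [0.5424, -0.362, 0.1269]
tool_rot: [0.035, 0.999, -0.0, 0.0]
ft_force: [-0.6, 0.6, -2.8]
grip_width: 0.0189
grasp_force: 61.8
clock: 23.3
eef_pos: [0.5425, -0.362, 0.1271]
tool_rot: [0.035, 0.999, -0.0, 0.0]
ft_force: [-0.3, -0.5, 0.0]
grip_width: 0.0684
grasp_force: 0.0
clock: 24.0
eef_pos: [0.5826, -0.362, 0.267]
tool_rot: [0.035, 0.999, -0.0, 0.0]
ft_force: [-0.1, -0.6, 0.3]
grip_width: 0.0683
grasp_force: 0.0
24.0 [ 0.58262857 -0.36197828  0.26704994]
[ 0.5407 -0.3618 -4.4348] 760.0 3887
```

The key hangs at (0.5407,-0.3618), matching its start. Now I'll shut the gripper and press the pin home.

```bash
python3 -m creep '[[0,4,0,0,0,0],[0,4.7,0,0,0,0],[0,4.7,0,0,0,0],[0,4.7,0,0,0,0],[0,4.7,0,0,0,0],[0,4.7,0,0,0,0],[0,4.7,0,0,0,0],[-0.3,4.7,0,0,0,0]]' -1; python3 -m creep '[[0,4.7,0,0,0,0],[0,4.4,0,0,0,0],[0,0,0,0,0,0],[0,0,0,0,0,0],[0,0,0,0,0,0]]'
python3 - <<'E'
from h import *
o=status.get_obs();i=camera('wrist')[:,:,::-1];cv2.imwrite('pics/w8.png',i)
print(o['clock'],o['eef_pos'])
b=np.array((.5796,.0987,.14));th=np.linspace(0,2*np.pi,40)
s=cv2.GaussianBlur(i,(5,5),0).astype(int);m=(s.max(2)-s.min(2)<12)&(s.max(2)<115)
for h in(.074,.05,.02,.01,.005,0):
    P=np.float32([proj('wrist',b+[.019*np.cos(t),.019*np.sin(t),h+z],o) for t in th for z in(0,.032)]);print(h,cv2.boundingRect(P))
n,l,st,ce=cv2.connectedComponentsWithStats(np.uint8(m));print([list(map(int,x)) for x in st[1:] if x[4]>800])
E
```

```text
clock: 24.85
eef_pos: [0.5774, 0.0083, 0.2652]
tool_rot: [0.036, 0.999, -0.0, -0.002]
ft_force: [0.8, 1.0, 0.7]
grip_width: -0.0
grasp_force: 0.0
clock: 25.35
eef_pos: [0.5786, 0.0967, 0.266]
tool_rot: [0.036, 0.999, -0.0, -0.001]
ft_force: [-0.4, -0.5, 0.6]
grip_width: -0.0
grasp_force: 0.0
25.35 [0.57856663 0.09671295 0.26595766]
0.074 (285, 195, 77, 89)
0.05 (289, 185, 69, 78)
0.02 (293, 175, 60, 68)
0.01 (294, 173, 58, 65)
0.005 (294, 171, 57, 64)
0 (295, 170, 55, 62)
[[0, 91, 69, 80, 4110], [373, 160, 34, 107, 1911], [294, 170, 57, 59, 2541], [28, 247, 586, 153, 41723]]
```

```bash
python3 -m creep '[[0.1,0.2,-2,0,0,0],[0,0,-3,0,0,0],[0,0,-2,0,0,0],[0,0,-0.7,0,0,0],[0,0,0,0,0,0]]'; python3 -m creep '[[0,0,-0.3,0,0,0],[0,0,-0.3,0,0,0],[0,0,0,0,0,0]]';python3 -m creep '[[0,0,-0.2,0,0,0],[0,0,-0.2,0,0,0],[0,0,0,0,0,0]]'
```

```text
clock: 25.9
eef_pos: [0.5797, 0.0985, 0.1887]
tool_rot: [0.036, 0.999, -0.0, -0.001]
ft_force: [-0.3, -0.2, 0.1]
grip_width: 0.0001
grasp_force: 0.0
clock: 26.2
eef_pos: [0.5807, 0.1, 0.1844]
tool_rot: [0.035, 0.999, 0.0, 0.001]
ft_force: [0.1, -0.1, -0.5]
grip_width: -0.0001
grasp_force: 0.0
clock: 26.5
eef_pos: [0.5802, 0.1001, 0.1796]
tool_rot: [0.035, 0.999, -0.0, -0.0]
ft_force: [-0.1, -0.4, 0.7]
grip_width: -0.0
grasp_force: 0.0
```

```bash
python3 -m creep '[[0,0,-0.2,0,0,0],[0,0,-0.1,0,0,0],[0,0,0,0,0,0]]';python3 -m creep '[[0,0,-0.2,0,0,0],[0,0,-0.1,0,0,0],[0,0,0,0,0,0]]'
```

```text
clock: 26.8
eef_pos: [0.5802, 0.1, 0.1765]
tool_rot: [0.035, 0.999, -0.0, -0.0]
ft_force: [0.2, 0.1, 0.1]
grip_width: 0.0003
grasp_force: 0.0
clock: 27.1
eef_pos: [0.5807, 0.1001, 0.1744]
tool_rot: [0.035, 0.999, 0.0, 0.001]
ft_force: [-1.5, 1.1, 3.3]
grip_width: -0.0002
grasp_force: 1.7
```

```bash
python3 -m creep '[[0,0,-0.2,0,0,0],[0,0,0,0,0,0]]'|grep -E 'pos|force'; python3 -m creep '[[0,0,-0.2,0,0,0],[0,0,0,0,0,0]]'|grep -E 'pos|force';python3 -m creep '[[0,0,-0.2,0,0,0],[0,0,0,0,0,0]]'|grep -E 'pos|force'
```

```text
eef_pos: [0.5811, 0.1004, 0.1735]
ft_force: [-1.2, -0.2, 5.8]
grasp_force: 3.4
eef_pos: [0.5817, 0.1004, 0.1724]
ft_force: [-1.2, 0.5, 10.6]
grasp_force: 5.1
eef_pos: [0.5818, 0.1005, 0.1723]
ft_force: [-4.3, 0.2, 18.4]
grasp_force: 9.1
```

```bash
python3 -m creep '[[0,0,-0.2,0,0,0],[0,0,0,0,0,0]]'|grep -E 'pos|force'; python3 -m creep '[[0,0,-0.15,0,0,0],[0,0,0,0,0,0],[0,0,0,0,0,0]]'|grep -E 'pos|force'
```

```text
eef_pos: [0.5821, 0.1006, 0.1722]
ft_force: [-7.3, -0.3, 25.6]
grasp_force: 12.9
eef_pos: [0.5822, 0.1006, 0.1721]
ft_force: [-9.2, -0.8, 31.4]
grasp_force: 15.8
```

It stops hard at z = 0.172, which is 0.140 + 0.032, the home height. I'll retract and verify pin and key.

```bash
python3 -m creep '[[0,0,0.5,0,0,0],[0,0,0.7,0,0,0],[0,0,1.5,0,0,0],[0,0,3,0,0,0],[0,0,3,0,0,0],[0,0,1.5,0,0,0],[0,0,0,0,0,0],[0,0,0,0,0,0]]'|grep -E 'pos|ft'
python3 - <<'E'
from h import *
for _ in range(2):
    o=status.get_obs();i=camera('wrist')[:,:,::-1]
print(o['clock'],o['eef_pos'])
b=np.array((.5796,.0987,.14));th=np.linspace(0,2*np.pi,40)
s=cv2.GaussianBlur(i,(5,5),0).astype(int);m=(s.max(2)-s.min(2)<12)&(s.max(2)<115)
for h in(.01,.005,0):
    P=np.float32([proj('wrist',b+[.019*np.cos(t),.019*np.sin(t),h+z],o) for t in th for z in(0,.032)]);print(h,cv2.boundingRect(P))
n,l,st,ce=cv2.connectedComponentsWithStats(np.uint8(m));print([list(map(int,x)) for x in st[1:] if x[4]>800])
# compare bystanders/key in the top view with the start
a=cv2.imread('pics/top0.png').astype(int);t=camera('top')[:,:,::-1].astype(int);d=np.abs(a-t).max(2)
for nm,(x0,y0,x1,y1) in dict(oil=(325,90,350,125),rb1=(365,95,395,135),rb2=(405,82,440,122),key=(415,138,440,200)).items(): print(nm,(d[y0:y1,x0:x1]>40).mean().round(3))
E
```

```text
eef_pos: [0.5802, 0.1, 0.2651]
ft_force: [-0.5, 0.1, -0.5]
29.05 [0.57975273 0.09988973 0.26444195]
0.01 (289, 172, 58, 65)
0.005 (289, 171, 57, 64)
0 (290, 169, 56, 63)
[[0, 90, 65, 79, 3829], [369, 159, 34, 107, 1851], [290, 170, 57, 59, 2545], [28, 247, 585, 153, 41740]]
oil 0.422
rb1 0.0
rb2 0.0
key 0.006
```

```bash
python3 - <<'E'
from h import *
a=cv2.imread('pics/top0.png');t=camera('top')[:,:,::-1].copy()
P=a[88:127,322:354];S=t[78:137,312:364]
r=cv2.matchTemplate(S,P,cv2.TM_CCOEFF_NORMED);print(cv2.minMaxLoc(r),a[90:125:5,338].tolist(),t[90:125:5,338].tolist())
E
```

```text
(-0.19776497781276703, 0.8771631717681885, (4, 0), (10, 10)) [[70, 111, 162], [49, 50, 58], [50, 53, 61], [146, 155, 161], [192, 207, 212], [132, 144, 148], [111, 118, 123]] [[52, 80, 113], [44, 45, 55], [44, 44, 52], [123, 132, 136], [143, 154, 158], [119, 129, 132], [111, 121, 124]]
```

Best match has zero displacement at (10,10), so the bottle has not moved and only a shadow fell on it. I'll hand in.

```bash
python3 -c "
from workcell import ticket
print(ticket.job_done())"
```

```text
the job is handed in; nothing more can be done
None
```

I handed the job in at about 29 s of the 72 s: the pin stops hard at the home height, the key hangs back in its original rack hole, and the ring boxes and oil bottle have not moved. The judge's verdict was not shown.

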